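Catch the cuvette case lid and lower it shut

ROBOT

A 6-joint arm with a two-finger parallel gripper is mounted at the origin on a cart in front of the work surface, level with it; the furniture and walls round the work are solid. World frame = base frame: x ahead of the robot, y to its left, z up, the work surface at z = 0. Lengths are in mm, angles in rad, forces in N, time in s.
With the tool pointing down it reaches from about 300 to 775 mm from the base axis. Payload 14.6 kg.
Tool frame: the origin (TCP) lies on the centre line of the jaws, within the pads' length; the fingertips stand manip.tcp_to_tips ahead of it and the grasp point (between the pads) lies 5 mm behind it (manip.tcp_to_tips is the distance from the TCP to the fingertips, in mm); z points along the fingers, y is the direction in which the jaws open and shut (so a half turn about z gives the same grasp; the last joint's range is limited). The gripper opens to 94 mm and grips with 3 to 60 N. Pads are 16 mm wide; open, the fingers measure 119 mm over their backs; the gripper's body (75 mm by 177 mm) begins 78 mm behind the grasp point.
Start: joints at [1.046, 0.3, 1.521, -0, 1.321, -0.067], TCP at [243.083, 493.356, 219.446] pointing down, gripper open.
Joint ranges: [-3.03, 3.03], [-0.79, 2.21], [0.23, 2.52], [-1.04, 4.18], [0, 3.07], [-2.55, 2.55]. Speed limits (rad/s): [2.22, 2.22, 2.57, 3.14, 3.14, 3.14].

INTERFACE

Orientations are given as [roll, pitch, yaw] about the fixed x, y, z axes, in that order (R = Rz(yaw) Ry(pitch) Rx(roll)).
In Python, from cell import manip, optics, workorder gives the robot as it stands. The module is installed in compiled form; this text tells all that it offers.
- The arm moves only by the tool jog_arm, never from a script. Its argument "deltas" is text: rows parted by semicolons, each of 5 numbers parted by spaces: the shift along the tool's x, y, z in mm, then the turn about the tool's z in rad, then the finger opening in mm, from 0 to 94. In form: tx ty tz twist grip; .... A call has exactly 10 rows; each row is the pose to reach, as a shift and turn from the pose commanded when the call began, along the tool's axes at that moment; what a row does not reach only later rows make up. A row lasts 1/8 s, in which the tool goes at most 62.5 mm and 10.7 degrees, less where a joint would pass 70% of its speed; a pose out of reach is approached as far as the arm can. A call with a gripper value outside its range is refused whole. The fingers move at their own pace and stop on an object; "squeeze" is the grip in N (left out, the last holds). Time passes only in rows, so rows that repeat a pose let the fingers close, or fill a call up. It gives the time, the measured TCP pose, the force and the opening at its end, in the units of the state.
- manip.read_state(): the state, without advancing time (a new reading comes with each control period).
- optics.camera(name): name is "scene" or "top"; returns (picture, depth): 420x560x3 uint8, red, green, blue; 420x560 float32, mm along the optical axis (not along the pixel's ray), 0 where there is no reading.
- optics.get_calibration(name): a dict with "intrinsics" (3x3 intrinsics, pixels), "R" (3x3) and "t" (3): a world point X has camera coordinates R X + t. Camera axes: x right, y down, z forward; pixel columns grow to the right and rows downward; lengths in mm; the calibration is good to about 2 mm. A picture is of the moment at which its call begins. get_calibration takes no time and is no camera call.
- workorder.sign_off(): hands the job in, once; it reports no verdict.
The state is a dict: "clock": time; "joints": joint angles; "qd": joint speeds; "effort": joint torques, N m; "eef_pos": TCP position; "eef_rot": TCP orientation; "wrist_force": force on the tool from outside, world axes, zero at the start; "moment": the same for the moment, N m; "finger_gap": finger opening in mm.
Only numpy, scipy, OpenCV 4.12 (cv2) and the standard library are available. Lean on these libraries where they do the work, as an engineer would, in place of code of your own. Each camera call takes 0.05 s, during which the arm holds its last target.

TASK

The lid of the grey cuvette case stands open, leaning back. Tip it forward with a fingertip, catch it on the outside of a finger or fingertip as it falls, well before it lands, and lower it slowly until it is fully shut: it must not drop or slam. Only touch the lid, never pinch it, leave everything around the case where it stands, and finish with the hand clear.

Things in the scene. Friction and masses are not known exactly. Their poses are not given: they have to be found in the camera images.
- case: Low light-grey cuvette case fastened to the worktop: 110 mm (its x) by 170 mm (its y), walls 55 mm high and 5 mm thick, filled with a white insert and capped cuvettes to just under the rim. Origin at the centre of its underside; x points from the front (lip side) to the rear (hinge side), z up. The rear is on the left as the robot sees it (turned up to 25 degrees either way), so the lid falls shut towards the right.
- hinge (a point): Middle of the hinge line, on the rear rim of the case: 55 mm behind the case's centre and 55 mm above the worktop. The hinge line runs along the case's y.
- lip (a point): Middle of the free end of the lid's finger lip, on the lid's inner face (down when shut), 130 mm from the hinge line. The lip, 90 mm wide and 6 mm thick, sticks out 20 mm from the middle of the lid's free edge; shut, it overhangs the case's front wall by 20 mm, 55 mm above the worktop, so that a finger can stay under it all the way down.
- lid_mid (a point): Middle of the lid's inner face, 55 mm from the hinge line. The lid is a flat grey plate, 110 mm by 170 mm (along the hinge) and 6 mm thick, the thickness lying outward of the inner face, which passes through the hinge line. About 0.3 kg, give or take 15 percent; resting by its lip on a finger it bears with about 1.5 N.
- lid_part (a joint): Lid angle, rad: 0 shut, 1.57 upright, 1.80 leaning back on its stop (where it rests at the start). No latch: above 1.52 it falls back to the stop, below that it falls shut against a worn hinge damper, slowly at first (1 to 2 s from 1.44 to half shut), landing at about 1.4 rad/s if not caught.
- weigh_bottle: Bystander: glass weighing bottle with lid, 39 mm wide, 65 mm high, beyond the case; origin under its centre.
- stopper_3: Bystander: grey rubber stopper, 28 mm wide, 30 mm high, between the case and the robot; origin under its centre.
- timer: Bystander: wedge-shaped lab timer, about 89 x 62 x 30 mm, beyond the case; origin on its underside.
- dropper: Bystander: dropper bottle with a rubber bulb on top, 45 mm wide, 133 mm high, farther to the left; origin under its centre.
- petri: Bystander: glass petri dish, 70 mm wide, 16 mm high, farther to the right; origin under its centre.
Mind the look-alikes: they are no part of the job. Of the things shaped like the case, the grey one is meant.

How it is judged (in metres and radians):
On the way, in this order (a step that is already met when the one before it is completed fails the run):
1. the lid has been tipped forward past its balance (value of joint lid_part between 0.2 and 1.5 rad), for 0.05 s.
2. the lid has been caught: it bears on a finger part-way and sinks slowly (value of joint lid_part between 0.25 and 1.25 rad and velocity of joint lid_part above -0.8 rad/s and contact force between the fingers and lid_part above 0.2 N), for 0.2 s.
At the end, for the whole second after the job is handed in: The lid is fully shut (within 0.03 rad) and at rest, the hand is clear, and the things round the case stand upright within 15 mm of where they were (value of joint lid_part below 0.03 rad and velocity of joint lid_part between -0.1 and 0.1 rad/s and distance of each of weigh_bottle, stopper_3, timer, dropper, petri from where it was at the start of the episode below 0.015 m and angle between each of weigh_bottle, stopper_3, timer, dropper, petri's own z axis and vertical below 0.2 rad); the robot touches nothing.
It fails at once if the lid dropped: it fell faster than 0.9 rad/s over the last third of its way, above the last few millimetres (velocity of joint lid_part below -0.9 rad/s and value of joint lid_part between 0.05 and 0.5 rad).
It fails at once if the lid was pinched or forced: the fingers bore on it with more than 18 N (contact force between the fingers and lid_part above 18 N).
It fails at once if a bystander was moved, lifted or tipped (distance of any of weigh_bottle, stopper_3, timer, dropper, petri from where it was at the start of the episode above 0.02 m or angle between any of weigh_bottle, stopper_3, timer, dropper, petri's own z axis and vertical above 0.3 rad).
It also fails if it takes over 45 s, if anything falls off the work surface, if the arm or the gripper's body presses on something with over 40 N, if the wrist force passes 120 N, or if a joint passes its speed limit or range.

## Working session

There is one attempt and no reset: what is moved stays moved. The work goes in short steps, Python scripts to look and compute and a tool call to move; the robot and the scene stay as the last step left them, time stands still between calls to the robot, and variables do not carry over. Pictures are saved under pics/ and viewed, and the job is handed in when it is done.

Besides the shell and the picture viewer there is one more tool, called after "Call:" as a command line: name --argument value ..., lists and objects as JSON in quotes. jog_arm: Moves the arm, as the interface text tells. Its arguments: {"type":"object","properties":{"deltas":{"type":"string"},"squeeze":{"type":"number"}},"required":["deltas"]}

```bash
mkdir -p pics
python3 - <<'E'
from cell import manip, optics
import cv2,numpy as np
s=manip.read_state(); print(s, manip.tcp_to_tips)
for n in("scene","top"):
    p,d=optics.camera(n); cv2.imwrite(f"pics/{n}0.png",p[...,::-1]); np.savez(f"{n}0.npz",p=p,d=d)
    c=optics.get_calibration(n); print(n,c, -c["R"].T@c["t"])
E
```

```text
{'clock': 0.0, 'joints': array([ 1.04640279e+00,  3.00490068e-01,  1.52157466e+00,  6.66588064e-06,
        1.32069366e+00, -6.65622538e-02]), 'qd': array([ 0.00051133, -0.00139806,  0.00110436, -0.00066958,  0.0003901 ,
        0.00080359]), 'effort': array([-1.37037121e-03, -5.31809485e+01, -3.52743173e+01,  7.07437587e-02,
        2.44183384e-02, -1.60542487e-05]), 'eef_pos': array([242.96282203, 493.15533324, 218.87863032]), 'eef_rot': array([-3.14042993e+00, -8.39791654e-05,  2.68375967e+00]), 'wrist_force': array([ 0.09575355, -0.58339236,  0.62184516]), 'moment': array([-0.03848088, -0.08908565,  0.02549934]), 'finger_gap': 93.87508715809793} 14.0
scene {'intrinsics': array([[421.41878756,   0.        , 278.91642045],
       [  0.        , 421.41878756, 206.87447443],
       [  0.        ,   0.        ,   1.        ]]), 'R': array([[ 0.53827184, -0.84264641, -0.01450693],
       [-0.36606227, -0.21826186, -0.90463262],
       [ 0.75911912,  0.4922487 , -0.42594527]]), 't': array([-328.72478404,  279.35626576,  734.19052707])} [-278.13298154 -577.43027589  560.67098906]
top {'intrinsics': array([[398.93745586,   0.        , 274.48546955],
       [  0.        , 398.93745586, 209.23788057],
       [  0.        ,   0.        ,   1.        ]]), 'R': array([[-5.67391141e-02, -9.98388646e-01, -8.85948076e-04],
       [-9.73561804e-01,  5.55248062e-02, -2.21572583e-01],
       [ 2.21264743e-01, -1.17093069e-02, -9.75143479e-01]]), 't': array([  -9.94910933,  568.01529754, 1189.00670362])} [ 289.34823112  -27.54957274 1285.29993638]
```

View pics/scene0.png

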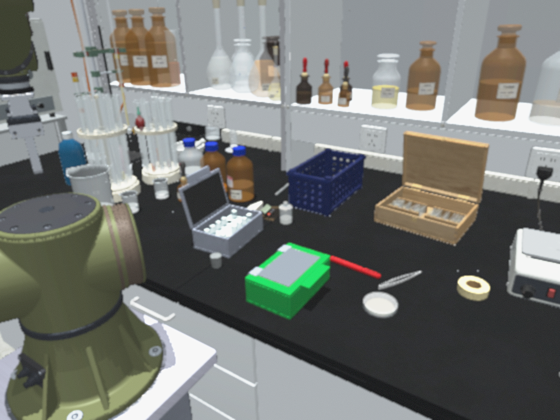

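View pics/top0.png

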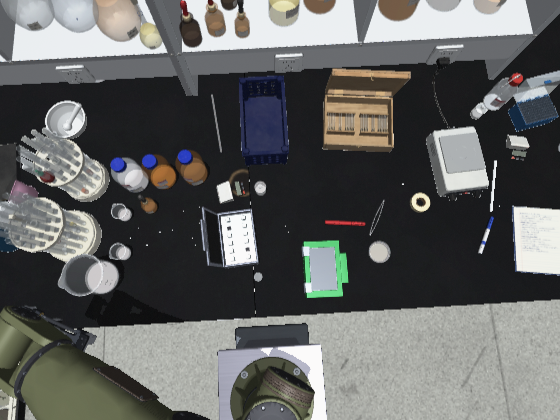

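```bash
cat > h.py <<'E'
import numpy as np,cv2
from cell import optics
def cloud(d,c):
    K=c["intrinsics"];v,u=np.mgrid[:d.shape[0],:d.shape[1]]
    P=np.stack([(u-K[0,2])/K[0,0]*d,(v-K[1,2])/K[1,1]*d,d],-1)
    return (P-c["t"])@c["R"]
def ray(c,uv,z):
    K=c["intrinsics"];r=np.array([(uv[0]-K[0,2])/K[0,0],(uv[1]-K[1,2])/K[1,1],1])@c["R"]
    o=-c["R"].T@c["t"]; return o+r*(z-o[2])/r[2]
E
python3 - <<'E'
from h import *
for n,(a,b,cc,d_) in (("scene",(150,280,160,340)),("top",(165,300,110,400))):
    z=np.load(f"{n}0.npz");c=optics.get_calibration(n);W=cloud(z["d"],c)
    k=4 if n=="scene" else 2.7
    im=z["p"][a:b,cc:d_,::-1];im=cv2.resize(im,None,fx=k,fy=k,interpolation=cv2.INTER_CUBIC);cv2.imwrite(f"pics/{n}1.png",im)
c=optics.get_calibration("top");z=np.load("top0.npz");W=cloud(z["d"],c)
for uv in [(200,206),(203,264),(213,210),(221,265),(250,209),(257,263),(258,277),(260,188),(225,190),(148,205),(379,252),(100,320),(240,240)]:
    print(uv,W[uv[1],uv[0]].round(),z["d"][uv[1],uv[0]])
E
```

```text
(200, 206) [607. 203.  -3.] 1323.4233
(203, 264) [415. 196.  -3.] 1281.4015
(213, 210) [590. 160.  -1.] 1318.6061
(221, 265) [402. 130.  68.] 1209.6897
(250, 209) [574.  35.  52.] 1264.9563
(257, 263) [407.  23.  12.] 1266.8555
(258, 277) [362.  21.  29.] 1240.7306
(260, 188) [641.   0.  54.] 1278.4323
(225, 190) [651. 116.  20.] 1312.2052
(148, 205) [604. 356.  59.] 1261.363
(379, 252) [ 419. -368.   12.] 1274.8668
(100, 320) [259. 519.  -1.] 1241.6455
(240, 240) [482.  73.  21.] 1274.1338
```

View pics/scene1.png

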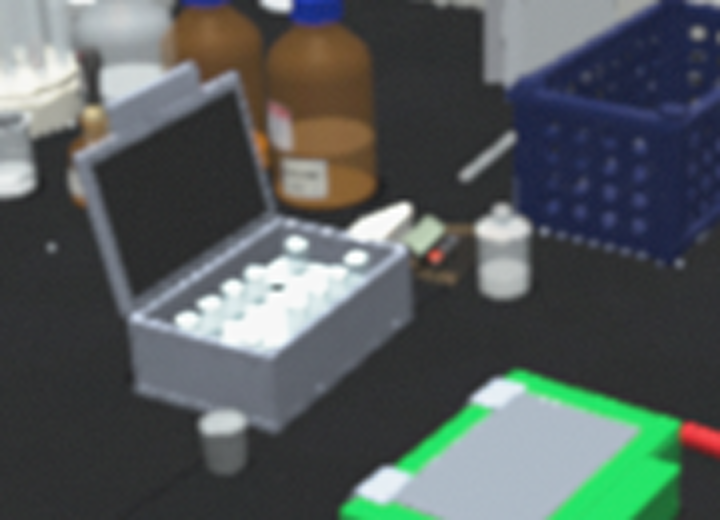

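View pics/top1.png

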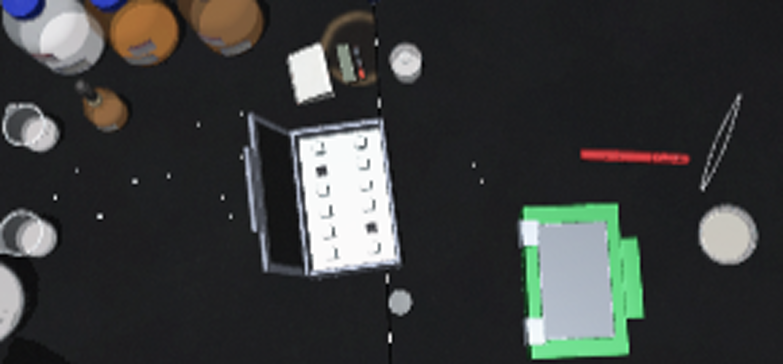

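Run:
```python
from h import *
c=optics.get_calibration("top");z=np.load("top0.npz")
# big zoom
im=z["p"][195:285,180:280,::-1];cv2.imwrite("pics/top2.png",cv2.resize(im,None,fx=6.5,fy=6.5,interpolation=cv2.INTER_CUBIC))
W=cloud(z["d"],c);W=W[(z["d"]>0)]
m=(W[:,0]>380)&(W[:,0]<600)&(W[:,1]>0)&(W[:,1]<230)&(W[:,2]>75)
print(m.sum());print(W[m][::8].round())
```

```text
833
[[563. 168. 162.]
 [558. 163. 156.]
 [559. 160. 138.]
 [554. 159. 148.]
 [549. 163. 157.]
 [562. 150.  92.]
 [551. 156. 132.]
 [542. 163. 160.]
 [555. 149.  98.]
 [544. 158. 138.]
 [536. 165. 162.]
 [546. 150. 109.]
 [535. 159. 150.]
 [548. 145.  85.]
 [537. 154. 127.]
 [527. 162. 163.]
 [537. 148. 108.]
 [524. 162. 165.]
 [535. 149. 102.]
 [521. 163. 163.]
 [531. 148. 106.]
 [518. 162. 165.]
 [528. 148. 109.]
 [517. 162. 153.]
 [526. 146. 100.]
 [515. 159. 148.]
 [525. 144.  92.]
 [512. 157. 148.]
 [523. 143.  83.]
 [511. 155. 138.]
 [521. 141.  75.]
 [507. 155. 142.]
 [517. 140.  81.]
 [503. 154. 145.]
 [514. 140.  79.]
 [501. 155. 144.]
 [511. 140.  83.]
 [498. 155. 144.]
 [507. 140.  84.]
 [494. 154. 148.]
 [504. 140.  83.]
 [490. 156. 155.]
 [500. 142.  90.]
 [487. 156. 153.]
 [497. 142.  91.]
 [485. 154. 147.]
 [496. 141.  79.]
 [482. 154. 150.]
 [493. 138.  77.]
 [481. 153. 140.]
 [471. 165. 185.]
 [478. 150. 137.]
 [470. 167. 178.]
 [476. 152. 129.]
 [466. 166. 181.]
 [473. 151. 134.]
 [464. 167. 178.]
 [469. 151. 138.]
 [461. 167. 178.]
 [466. 150. 139.]
 [474. 136.  75.]
 [462. 152. 144.]
 [470. 138.  85.]
 [460. 150. 141.]
 [452. 163. 182.]
 [459. 149. 129.]
 [449. 163. 182.]
 [455. 149. 131.]
 [447. 164. 181.]
 [452. 148. 137.]
 [444. 164. 178.]
 [448. 148. 138.]
 [441. 164. 182.]
 [446. 148. 137.]
 [438. 164. 179.]
 [443. 149. 135.]
 [436. 164. 179.]
 [440. 148. 138.]
 [446. 133.  77.]
 [438. 144. 126.]
 [432. 156. 162.]
 [437. 141. 110.]
 [430. 152. 152.]
 [436. 138.  90.]
 [429. 146. 133.]
 [423. 159. 163.]
 [427. 143. 116.]
 [421. 151. 156.]
 [426. 137.  96.]
 [420. 146. 137.]
 [415. 156. 162.]
 [419. 140. 116.]
 [413. 150. 150.]
 [418. 135.  94.]
 [411. 146. 139.]
 [406. 157. 161.]
 [410. 140. 118.]
 [404. 150. 151.]
 [409. 135.  91.]
 [403. 147. 132.]
 [407. 131.  77.]
 [401. 143. 120.]
 [396. 150. 150.]
 [400. 136.  90.]
 [398. 132.  75.]]
```

View pics/top2.png

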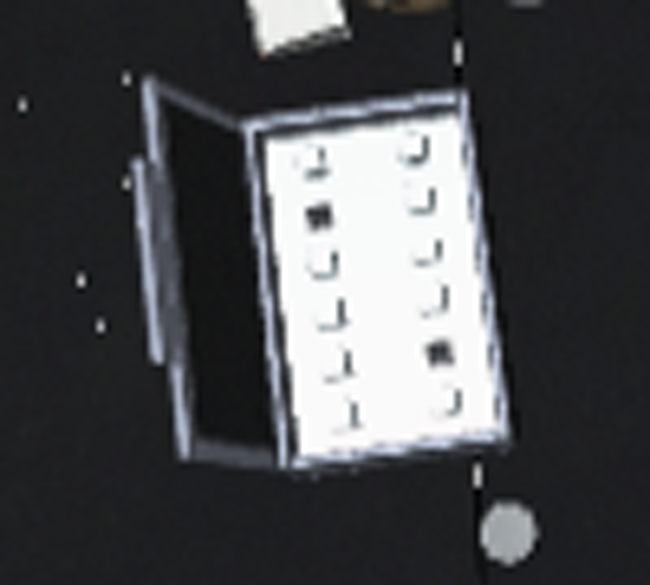

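Run:
```python
from h import *
c=optics.get_calibration("top");s=optics.get_calibration("scene")
z=np.load("top0.npz")
P=[ray(c,(u/6.5-.42+180,v/6.5-.42+195),55) for u,v in [(245,122),(283,466),(466,93),(511,442)]]
P=np.array(P);print(P.round(1))
ce=P.mean(0);h=P[:2].mean(0);f=P[2:].mean(0)
print("centre",ce,"edges",[np.linalg.norm(P[i]-P[j]).round(1) for i,j in((0,1),(2,3),(0,2),(1,3))])
dx=(P[0]+P[1]-P[2]-P[3]);dy=(P[0]+P[2]-P[1]-P[3]);print("yaw x",np.degrees(np.arctan2(dx[1],dx[0])),"y",np.degrees(np.arctan2(dy[1],dy[0])), h,f)
# scene front/hinge corners
Q=[ray(s,(u/4-.4+160,v/4-.4+150),55) for u,v in [(280,216),(132,322),(412,245),(278,352)]]
print(np.array(Q).round(1))
# lid plane fit
W=cloud(z["d"],c);m=(W[...,0]>380)&(W[...,0]<600)&(W[...,1]>120)&(W[...,1]<230)&(W[...,2]>75)&(z["d"]>0)
X=W[m];X0=X.mean(0);U,S,V=np.linalg.svd(X-X0,full_matrices=False);n=V[2];print(X0,n,S/len(X)**.5,"angle",np.arcsin(abs(n[2])),"yaw",np.degrees(np.arctan2(n[1],n[0])))
# bystanders in depth (top surfaces)
for nm,uv,zz in(("stopper",(258,277),30),("weigh",(260,188),65),("dropper",(148,205),133),("petri",(379,252),16)): print(nm,ray(c,uv,zz).round())
```

```text
[[565.5 138.7  55. ]
 [398.6 124.9  55. ]
 [573.8  30.9  55. ]
 [403.7  17.1  55. ]]
centre [485.41011093  77.91852918  55.        ] edges [np.float64(167.5), np.float64(170.7), np.float64(108.1), np.float64(107.9)]
yaw x 93.57209920061887 y 4.670804248213236 [482.04572783 131.8126472   55.        ] [488.77449403  24.02441116  55.        ]
[[569.  140.7  55. ]
 [394.2 120.7  55. ]
 [578.2  31.8  55. ]
 [411.8  16.7  55. ]]
[477.4155727  151.11759242 132.36073452] [ 0.07726691 -0.96326444  0.25719923] [46.95482873 31.62661065  1.47390735] angle 0.26012280634826634 yaw -85.4139183817851
stopper [362.  21.  30.]
weigh [638.  -0.  65.]
dropper [585. 333. 133.]
petri [ 419. -367.   16.]
```

Call:
jog_arm --deltas "-34 -16 0 0.11 0; -68 -32 0 0.22 0; -101 -47 0 0.33 0; -135 -63 0 0.44 0; -169 -79 0 0.55 0; -202 -95 0 0.66 0; -236 -111 0 0.77 0; -270 -126 0 0.88 0; -303 -142 0 0.98 0; -337 -158 0 1.037 0" --squeeze 10

```text
clock: 1.35
eef_pos: [476.1, 201.6, 219.2]
eef_rot: [-3.141, 0.0, 1.644]
wrist_force: [0.4, -0.6, 0.1]
finger_gap: 1.0
```

```bash
cat >> h.py <<'E'
from cell import manip
H=np.array([481.8,132.8]);e=np.array([np.cos(np.radians(94.4)),np.sin(np.radians(94.4))]);l=np.array([e[1],-e[0]])
def st():
    s=manip.read_state();p=s["eef_pos"];d=p[:2]-H;F=s["wrist_force"]
    print("t %.2f"%s["clock"],"f %.1f l %.1f tip %.1f"%(-d@e,d@l,p[2]-14),"rot",s["eef_rot"].round(3),"F f %.2f l %.2f z %.2f"%(-F[:2]@e,F[:2]@l,F[2]),"gap %.1f"%s["finger_gap"],"j",s["joints"].round(2))
def lid(name=None):
    n="scene";p,d=optics.camera(n);c=optics.get_calibration(n);W=cloud(d,c)
    if name: cv2.imwrite(f"pics/{name}.png",cv2.resize(p[120:290,130:360,::-1],None,fx=3.3,fy=3.3,interpolation=cv2.INTER_CUBIC))
    q=W-np.r_[H,55];f=-(q[...,:2]@e);L=q[...,:2]@l
    return f,L,q[...,2],p,d
E
python3 -c "
from h import *
lid('s2');st()"
```

```text
t 1.40 f -66.3 l 1.3 tip 205.1 rot [-3.142e+00  1.000e-03  1.640e+00] F f 1.74 l 0.49 z -0.10 gap 0.2 j [ 0.32  0.23  1.61 -0.    1.3   0.26]
```

View pics/s2.png

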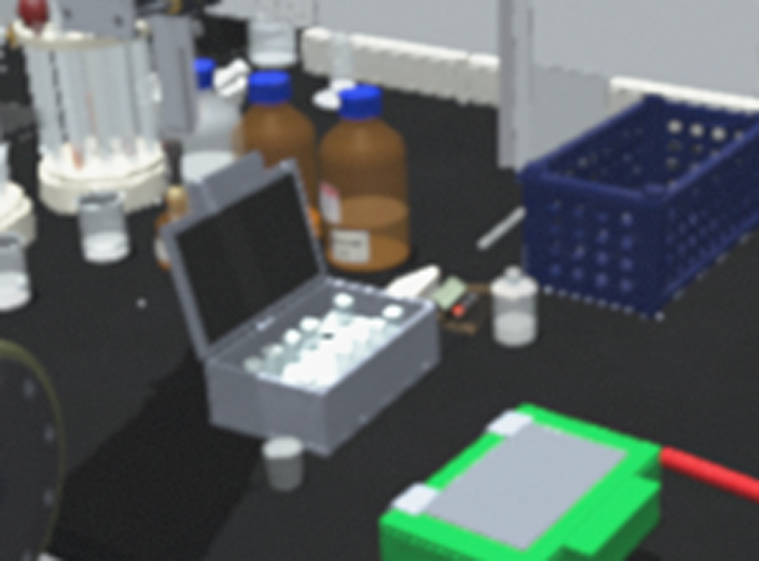

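Call:
jog_arm --deltas "0 0 14 0 0; 0 0 28 0 0; 0 0 42 0 0; 0 0 55 0 0; -3 0 55 0 0; -6 0 55 0 0; -9 0 55 0 0; -12 0 55 0 0; -15 0 55 0 0; -15 0 55 0 0"

```text
clock: 2.65
eef_pos: [476.7, 187.5, 164.5]
eef_rot: [3.141, 0.0, 1.647]
wrist_force: [1.0, -0.3, 0.2]
finger_gap: 0.6
```

```bash
python3 -c "
from h import *
st();lid('s3');st()"
```

```text
t 2.65 f -55.0 l -0.9 tip 150.5 rot [3.141 0.    1.647] F f 0.41 l 1.00 z 0.22 gap 0.6 j [ 0.3   0.27  1.69 -0.    1.18  0.23]
t 2.70 f -55.1 l -0.9 tip 150.5 rot [ 3.142 -0.     1.647] F f 0.57 l -0.86 z 0.41 gap 0.5 j [0.3  0.27 1.69 0.   1.18 0.23]
```

View pics/s3.png

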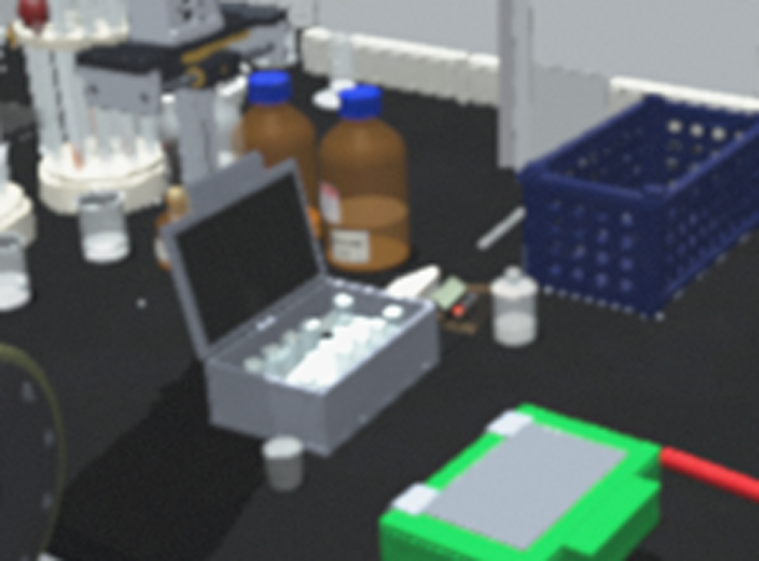

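Call:
jog_arm --deltas "-3 0 0 0 0; -6 0 0 0 0; -9 0 0 0 0; -12 0 0 0 0; -16 0 0 0 0; -20 0 0 0 0; -24 0 0 0 0; -28 0 0 0 0; -32 0 0 0 0; -35 0 0 0 0"

```text
clock: 3.95
eef_pos: [479.3, 152.5, 164.4]
eef_rot: [-3.142, 0.0, 1.647]
wrist_force: [0.3, 0.7, -0.0]
finger_gap: 0.3
```

```bash
python3 -c "
from h import *
st();f,L,z,p,d=lid('s4');st()
m=(abs(L)<80)&(z>15)&(z<120)&(f>-60)&(f<60)&(d>0)
# inner face points: fit f vs z with the lip plate side, excluding fingers
for a in range(20,130,10):
    k=m&(z>a)&(z<a+10)&(L<-25); print(a+5,k.sum(),np.median(f[k]) if k.any() else 0)
"
```

```text
t 3.95 f -19.9 l -0.9 tip 150.4 rot [-3.142  0.     1.647] F f -0.70 l 0.31 z -0.02 gap 0.3 j [ 0.24  0.25  1.72 -0.    1.17  0.16]
t 4.00 f -19.7 l -0.9 tip 150.4 rot [-3.141  0.     1.647] F f 0.31 l 0.29 z -0.64 gap 0.5 j [ 0.23  0.25  1.72 -0.    1.17  0.16]
25 49 -1.4442712450997204
35 51 -2.068455460702178
45 50 -2.0916630451124045
55 53 -2.261830862569747
65 56 -2.4219429731772175
75 55 -2.680441011844629
85 59 -2.7735991329569427
95 55 -3.11610829951379
105 64 -4.878127352599153
115 30 -6.33863133880706
125 0 0
```

View pics/s4.png

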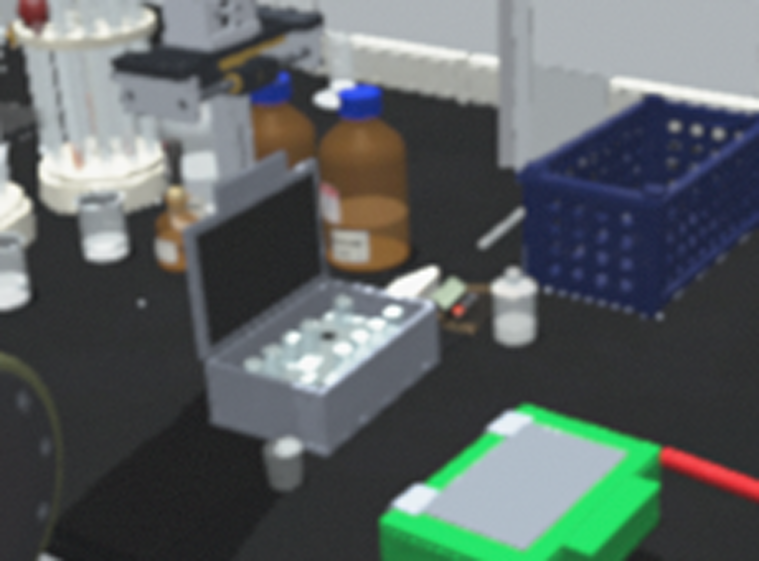

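Call:
jog_arm --deltas "-7 0 0 0 0; -14 0 0 0 0; -21 0 0 0 0; -23 0 0 0 0; -14 0 -20 0 0; -12 0 -60 0 0; -50 0 -65 0 0; -95 0 -65 0 0; -113 0 -60 0 0; -113 0 -35 0 0"

```text
clock: 5.25
eef_pos: [488.5, 39.3, 199.8]
eef_rot: [3.139, 0.0, 1.645]
wrist_force: [0.7, -0.3, -1.1]
finger_gap: 0.7
```

```bash
python3 -c "
from h import *
st();f,L,z,p,d=lid('s5');st()
m=(abs(L)<80)&(z>15)&(z<125)&(f>-60)&(f<70)&(d>0)
for a in range(20,130,10):
    k=m&(z>a)&(z<a+10)&(L<-25); print(a+5,k.sum(),np.median(f[k]) if k.any() else 0)
"
```

```text
t 5.25 f 93.7 l -0.4 tip 185.8 rot [3.139 0.    1.645] F f 0.33 l 0.73 z -1.13 gap 0.7 j [ 0.01  0.18  1.71  0.    1.24 -0.07]
t 5.30 f 93.0 l -2.0 tip 181.8 rot [-3.138 -0.     1.646] F f -0.27 l -0.58 z -4.16 gap 0.3 j [ 0.01  0.19  1.72  0.    1.24 -0.07]
25 30 14.528685767829135
35 27 21.255545750002987
45 29 27.242420328921835
55 29 33.129285448741555
65 29 38.96666038818345
75 33 45.14254767739173
85 36 51.76678061876984
95 37 54.22484832786292
105 19 60.8372457610687
115 11 63.888005071376945
125 0 0
```

View pics/s5.png

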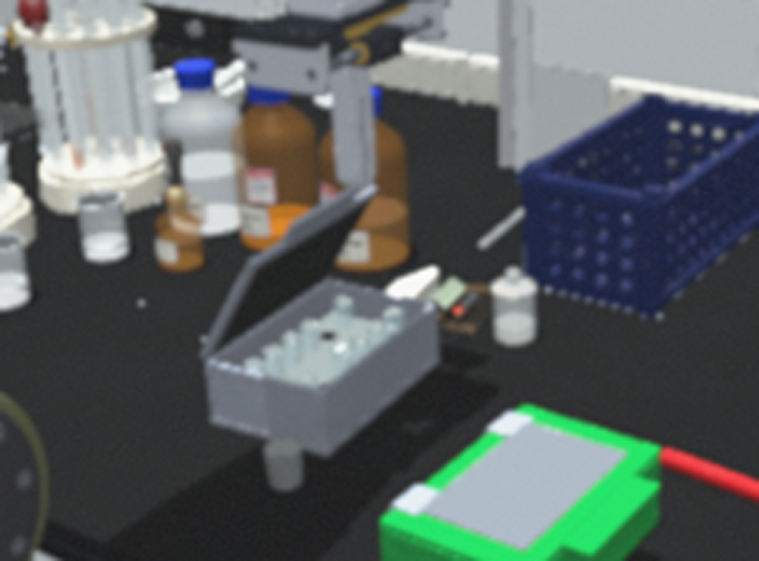

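Call:
jog_arm --deltas "-12 0 50 0 0; -15 0 88 0 0; -15 0 90 0 0; -15 0 90 0 0; -15 0 90 0 0; -15 0 90 0 0; -15 0 90 0 0; -15 0 90 0 0; -15 0 90 0 0; -15 0 90 0 0"

```text
clock: 6.55
eef_pos: [489.5, 24.9, 109.9]
eef_rot: [3.14, 0.001, 1.647]
wrist_force: [3.7, -5.3, 2.5]
finger_gap: 0.3
```

```bash
cat >> h.py <<'E'
def look(name):
    st();f,L,z,p,d=lid(name);st()
    m=(abs(L)<83)&(z>12)&(z<125)&(f>-60)&(f<120)&(d>0)
    for a in range(10,120,10):
        k=m&(f>a)&(f<a+10)&(L<-47); print(a+5,k.sum(),np.median(z[k]).round(1) if k.any() else 0,end=' | ')
E
python3 -c "
from h import *
look('s6')
"
```

```text
t 6.55 f 108.2 l -0.6 tip 95.9 rot [3.140e+00 1.000e-03 1.647e+00] F f 5.58 l 3.26 z 2.46 gap 0.3 j [-0.02  0.29  1.81 -0.    1.04 -0.1 ]
t 6.60 f 108.2 l -0.5 tip 95.9 rot [3.14  0.    1.647] F f 4.29 l 2.26 z 2.81 gap 0.4 j [-0.02  0.29  1.81 -0.    1.04 -0.1 ]
15 6 18.2 | 25 7 26.4 | 35 10 31.8 | 45 5 42.6 | 55 8 46.7 | 65 10 60.9 | 75 17 64.3 | 85 19 71.9 | 95 0 0 | 105 0 0 | 115 0 0 |
```

View pics/s6.png

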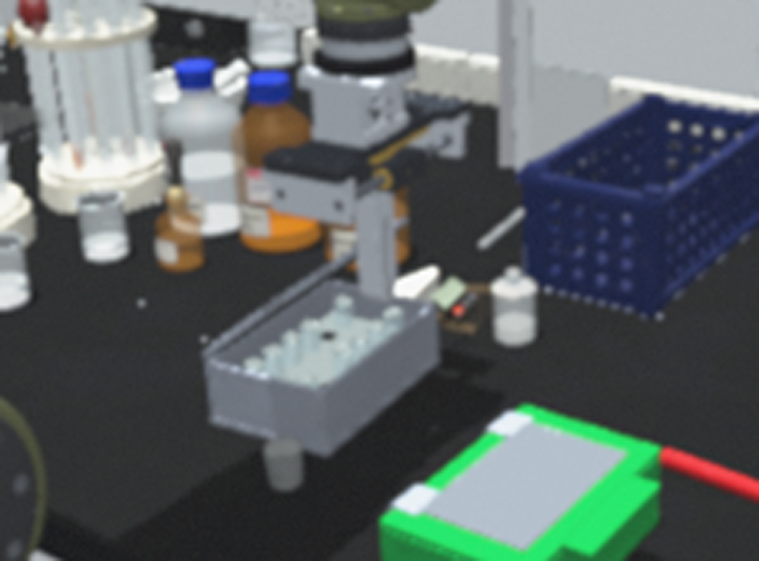

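Call:
jog_arm --deltas "-1.5 0 1.5 0 0; -3 0 3 0 0; -4.5 0 4.5 0 0; -6 0 6 0 0; -7 0 7.5 0 0; -8 0 9 0 0; -9 0 10.5 0 0; -10 0 12 0 0; -11 0 13.5 0 0; -12 0 15 0 0"

```text
clock: 7.85
eef_pos: [490.0, 13.2, 94.4]
eef_rot: [3.141, 0.0, 1.647]
wrist_force: [-0.4, -0.2, -0.8]
finger_gap: 0.4
```

```bash
python3 -c "
from h import *
look('s7')
"
```

```text
t 7.85 f 119.9 l -1.0 tip 80.4 rot [3.141 0.    1.647] F f 0.19 l -0.44 z -0.79 gap 0.4 j [-0.05  0.32  1.82 -0.    1.01 -0.12]
t 7.90 f 120.0 l -1.1 tip 80.2 rot [-3.141 -0.     1.647] F f 0.75 l 0.68 z -1.26 gap 0.3 j [-0.05  0.32  1.82 -0.    1.01 -0.12]
15 9 18.5 | 25 12 23.8 | 35 9 29.9 | 45 9 36.3 | 55 11 41.4 | 65 12 47.5 | 75 14 53.3 | 85 22 58.5 | 95 19 58.5 | 105 3 124.2 | 115 2 123.6 |
```

View pics/s7.png

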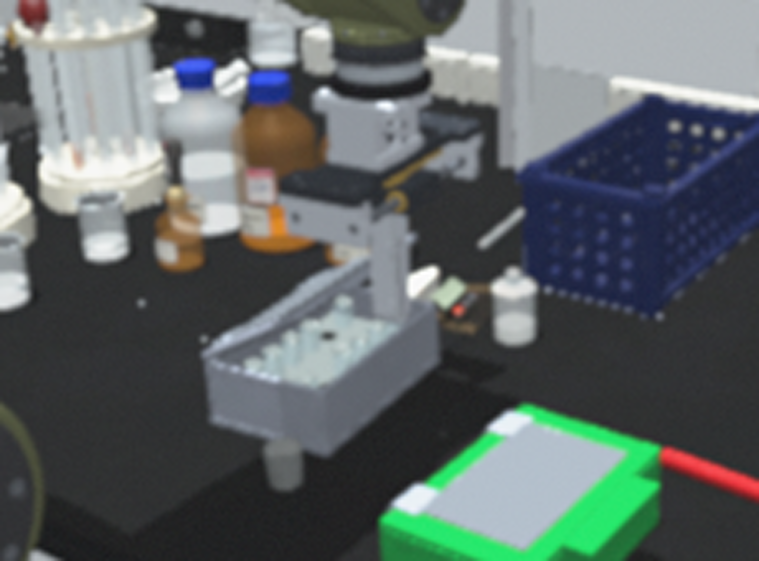

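Call:
jog_arm --deltas "-1 0 1.2 0 0; -2 0 2.4 0 0; -3 0 3.6 0 0; -3.9 0 4.8 0 0; -4.8 0 6 0 0; -5.7 0 7.2 0 0; -6.5 0 8.4 0 0; -7.3 0 9.6 0 0; -8.1 0 10.8 0 0; -8.9 0 12 0 0"

```text
clock: 9.15
eef_pos: [490.7, 4.3, 82.4]
eef_rot: [-3.142, 0.0, 1.647]
wrist_force: [0.3, -0.8, -0.8]
finger_gap: 0.2
```

```bash
python3 -c "
from h import *
look('s8')
"
```

```text
t 9.15 f 128.8 l -1.0 tip 68.4 rot [-3.142  0.     1.647] F f 0.82 l 0.23 z -0.76 gap 0.2 j [-0.07  0.34  1.82 -0.    0.98 -0.14]
t 9.20 f 128.8 l -1.1 tip 68.2 rot [-3.141  0.     1.647] F f 0.36 l 0.05 z -1.19 gap 0.2 j [-0.07  0.34  1.82 -0.    0.98 -0.14]
15 14 15.0 | 25 15 17.6 | 35 18 22.2 | 45 16 26.3 | 55 17 30.5 | 65 18 34.3 | 75 14 38.5 | 85 16 41.5 | 95 39 44.4 | 105 18 117.5 | 115 14 117.4 |
```

View pics/s8.png

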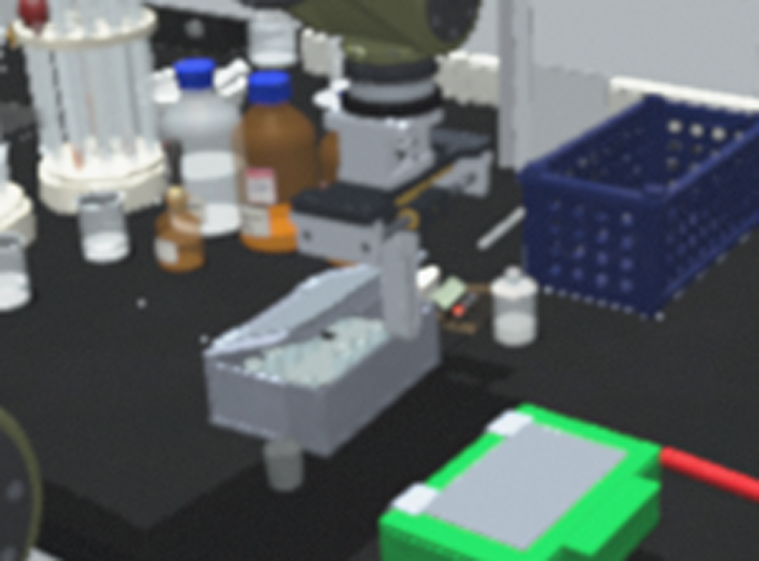

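Call:
jog_arm --deltas "-0.6 0 1.2 0 0; -1.25 0 2.4 0 0; -1.9 0 3.6 0 0; -2.45 0 4.8 0 0; -3 0 6 0 0; -3.6 0 7.2 0 0; -4.1 0 8.4 0 0; -4.55 0 9.6 0 0; -5 0 10.8 0 0; -5.4 0 12 0 0"

```text
clock: 10.45
eef_pos: [491.1, -1.1, 70.3]
eef_rot: [-3.142, 0.0, 1.647]
wrist_force: [0.4, -1.1, -0.8]
finger_gap: 0.3
```

```bash
python3 -c "
from h import *
look('s9')
"
```

```text
t 10.45 f 134.2 l -1.0 tip 56.3 rot [-3.142  0.     1.647] F f 1.09 l 0.34 z -0.79 gap 0.3 j [-0.08  0.36  1.83 -0.    0.96 -0.15]
t 10.50 f 134.2 l -1.1 tip 56.2 rot [-3.141  0.     1.647] F f 1.00 l 1.69 z -0.89 gap 0.3 j [-0.08  0.36  1.83 -0.    0.96 -0.15]
15 9 12.6 | 25 20 14.1 | 35 21 16.2 | 45 20 18.8 | 55 25 20.7 | 65 21 23.7 | 75 21 25.5 | 85 21 28.3 | 95 24 30.3 | 105 42 31.4 | 115 21 110.1 |
```

View pics/s9.png

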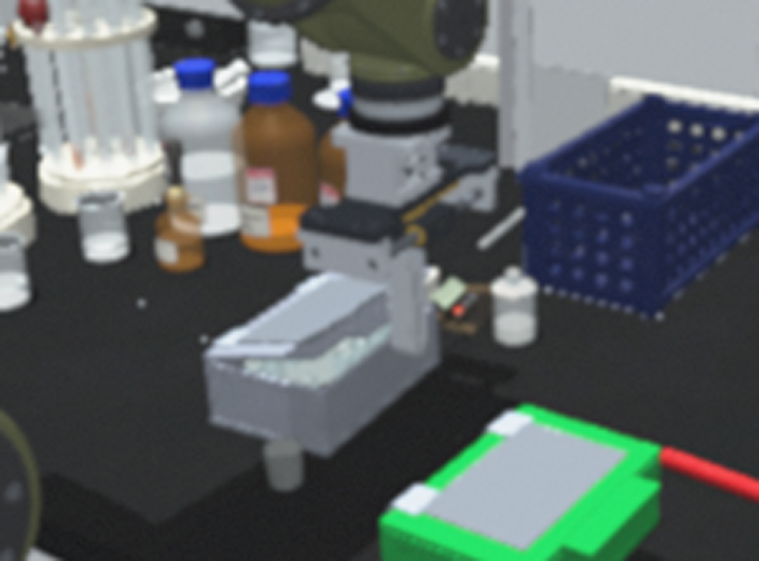

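Call:
jog_arm --deltas "-0.3 0 0.9 0 0; -0.6 0 1.8 0 0; -0.9 0 2.7 0 0; -1.15 0 3.6 0 0; -1.4 0 4.5 0 0; -1.65 0 5.4 0 0; -1.85 0 6.3 0 0; -2.05 0 7.2 0 0; -2.2 0 8.1 0 0; -2.4 0 9 0 0"

```text
clock: 11.75
eef_pos: [491.2, -3.4, 61.4]
eef_rot: [-3.142, 0.0, 1.647]
wrist_force: [0.8, -1.7, -1.0]
finger_gap: 0.5
```

```bash
python3 -c "
from h import *
look('s10')
"
```

```text
t 11.75 f 136.6 l -1.0 tip 47.4 rot [-3.142  0.     1.647] F f 1.71 l 0.69 z -0.97 gap 0.5 j [-0.08  0.37  1.83 -0.    0.94 -0.16]
t 11.80 f 136.6 l -1.1 tip 47.3 rot [-3.141  0.     1.647] F f 0.82 l -0.06 z -2.15 gap 0.7 j [-0.08  0.37  1.83 -0.    0.94 -0.16]
15 2 12.4 | 25 2 12.5 | 35 13 12.6 | 45 20 14.2 | 55 25 15.0 | 65 25 16.9 | 75 23 18.0 | 85 28 19.4 | 95 28 19.4 | 105 49 20.6 | 115 18 99.7 |
```

View pics/s10.png

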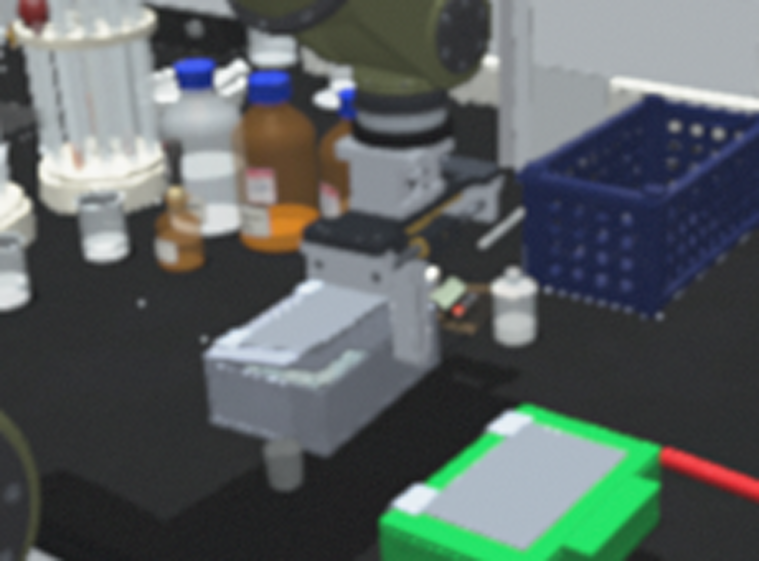

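Call:
jog_arm --deltas "-0.1 0 0 0 0; -0.2 0 0 0 0; -0.3 0 0 0 0; -0.38 0 0 0 0; -0.46 0 0 0 0; -0.53 0 0 0 0; -0.6 0 0 0 0; -0.66 0 0 0 0; -0.71 0 0 0 0; -0.75 0 0 0 0"

```text
clock: 13.05
eef_pos: [491.3, -4.2, 61.4]
eef_rot: [-3.142, 0.0, 1.647]
wrist_force: [-0.9, -1.4, -0.6]
finger_gap: 0.6
```

```bash
python3 -c "
from h import *
look('s11')
"
```

```text
t 13.05 f 137.3 l -1.1 tip 47.4 rot [-3.142  0.     1.647] F f 1.29 l -0.97 z -0.55 gap 0.6 j [-0.08  0.37  1.83 -0.    0.94 -0.16]
t 13.10 f 137.3 l -1.1 tip 47.4 rot [-3.142 -0.     1.647] F f 1.66 l 0.91 z -0.87 gap 0.7 j [-0.08  0.37  1.83  0.    0.94 -0.16]
15 0 0 | 25 0 0 | 35 2 12.4 | 45 5 12.7 | 55 14 12.6 | 65 17 13.3 | 75 25 13.7 | 85 28 14.1 | 95 28 14.9 | 105 47 15.9 | 115 24 100.0 |
```

View pics/s11.png

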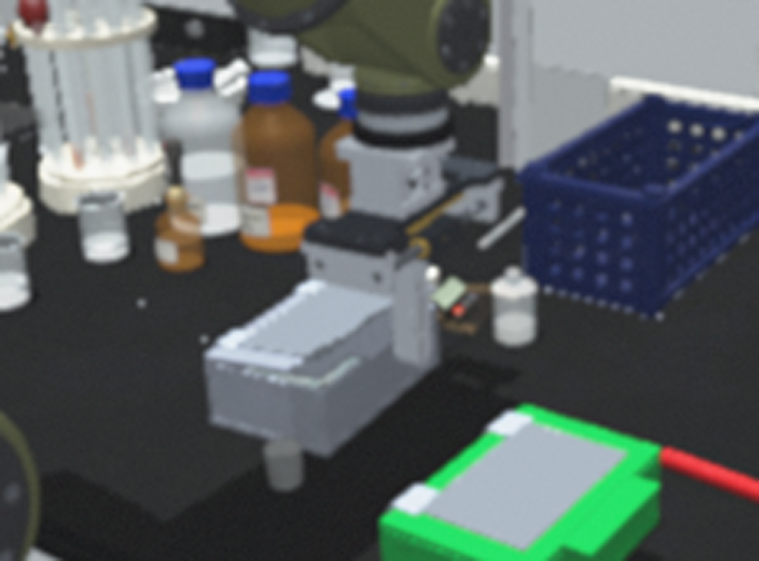

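Call:
jog_arm --deltas "-0.05 0 0 0 0; -0.1 0 0 0 0; -0.15 0 0 0 0; -0.2 0 0 0 0; -0.24 0 0 0 0; -0.28 0 0 0 0; -0.32 0 0 0 0; -0.35 0 0 0 0; -0.38 0 0 0 0; -0.4 0 0 0 0"

```text
clock: 14.35
eef_pos: [491.3, -4.6, 61.4]
eef_rot: [-3.142, 0.0, 1.647]
wrist_force: [0.4, -0.8, -1.7]
finger_gap: 0.5
```

```bash
sed -i 's/(z>12)/(z>2)/' h.py; python3 -c "
from h import *
look('s12')
"
```

```text
t 14.35 f 137.7 l -1.1 tip 47.4 rot [-3.142  0.     1.647] F f 0.87 l 0.30 z -1.73 gap 0.5 j [-0.08  0.37  1.83 -0.    0.94 -0.16]
t 14.40 f 137.7 l -1.0 tip 47.5 rot [-3.142  0.     1.647] F f 1.92 l 0.20 z -1.27 gap 0.2 j [-0.08  0.37  1.83 -0.    0.94 -0.16]
15 26 7.6 | 25 29 8.1 | 35 28 8.9 | 45 27 9.0 | 55 30 9.2 | 65 27 10.0 | 75 29 9.5 | 85 27 10.9 | 95 29 10.4 | 105 56 10.8 | 115 16 98.9 |
```

Call:
jog_arm --deltas "-0.03 0 0 0 0; -0.06 0 0 0 0; -0.09 0 0 0 0; -0.12 0 0 0 0; -0.15 0 0 0 0; -0.18 0 0 0 0; -0.21 0 0 0 0; -0.24 0 0 0 0; -0.27 0 0 0 0; -0.3 0 0 0 0"

```text
clock: 15.65
eef_pos: [491.4, -4.8, 61.5]
eef_rot: [3.141, -0.0, 1.647]
wrist_force: [-0.5, -0.2, -0.6]
finger_gap: 0.4
```

```bash
python3 -c "
from h import *
look('s13')
"
```

```text
t 15.65 f 137.9 l -1.0 tip 47.5 rot [ 3.141 -0.     1.647] F f 0.19 l -0.48 z -0.55 gap 0.4 j [-0.08  0.37  1.83  0.    0.94 -0.16]
t 15.70 f 137.9 l -1.0 tip 47.5 rot [ 3.141 -0.     1.647] F f -0.07 l -0.17 z 0.30 gap 0.6 j [-0.08  0.37  1.83  0.    0.94 -0.16]
15 28 7.3 | 25 30 7.5 | 35 28 7.3 | 45 30 6.9 | 55 28 6.6 | 65 32 7.2 | 75 28 7.0 | 85 32 7.3 | 95 32 6.7 | 105 44 6.1 | 115 23 99.0 |
```

Call:
jog_arm --deltas "-2 0 0 0 0; -6 0 0 0 0; -12 0 0 0 0; -20 0 0 0 0; -25 0 -10 0 0; -25 0 -35 0 0; -25 0 -60 0 0; -25 0 -85 0 0; -25 0 -110 0 0; -25 0 -120 0 0"

```text
clock: 16.95
eef_pos: [493.6, -30.0, 183.2]
eef_rot: [3.139, 0.0, 1.647]
wrist_force: [-0.2, 0.3, -0.8]
finger_gap: 0.4
```

Call:
jog_arm --deltas "0 0 0 0 0; 0 0 0 0 0; 0 0 0 0 0; 0 0 0 0 0; 0 0 0 0 0; 0 0 0 0 0; 0 0 0 0 0; 0 0 0 0 0; 0 0 0 0 0; 0 0 0 0 0"

```text
clock: 18.2
eef_pos: [493.3, -29.8, 181.5]
eef_rot: [3.142, 0.0, 1.647]
wrist_force: [0.5, 0.8, -0.1]
finger_gap: 0.8
```

```bash
python3 -c "
from h import *
look('s14')
p,d=optics.camera('top');cv2.imwrite('pics/top3.png',p[...,::-1])
"
```

```text
t 18.20 f 163.0 l -1.0 tip 167.5 rot [3.142 0.    1.647] F f -0.76 l 0.59 z -0.14 gap 0.8 j [-0.13  0.21  1.72 -0.    1.21 -0.21]
t 18.25 f 163.0 l -1.0 tip 167.5 rot [3.141 0.    1.647] F f -0.30 l -0.13 z -0.41 gap 0.5 j [-0.13  0.21  1.72 -0.    1.21 -0.21]
15 28 6.9 | 25 30 7.4 | 35 30 6.8 | 45 24 7.5 | 55 33 7.2 | 65 27 6.7 | 75 30 7.3 | 85 29 7.1 | 95 32 6.6 | 105 34 6.1 | 115 0 0 |
```

View pics/s14.png

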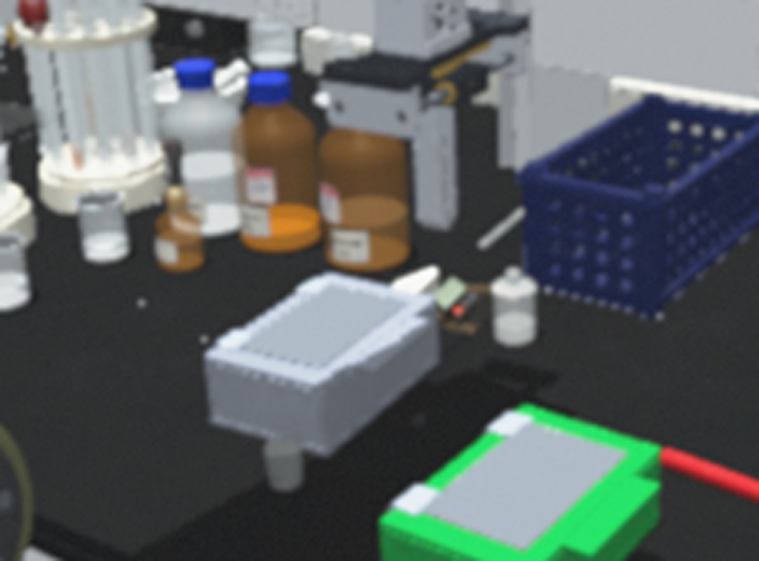

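View pics/top3.png

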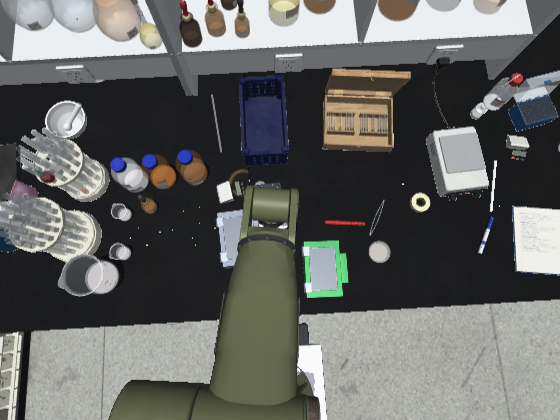

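The scene view shows the lid flat and shut (crop around 320,325). The stopper (283,463), weighing bottle (514,305) and dropper (180,230) stand where they were, and the hand is well clear at (435,165). Handing in.

```bash
python3 -c "
from cell import workorder
print(workorder.sign_off())"
```

```text
the job is handed in; nothing more can be done
None
```

I tipped the lid forward from behind with the closed fingertips, then lifted the hand over it and caught its lip on the outside of the fingers, where it came to rest at about 0.65 rad. I eased it down over about 9 s by backing the fingers away, then moved the hand clear. The job was handed in with about 18 s on the clock.

- **Lid:** it measured flat at the end, with the outer face about 7 mm above the rim all along (the lid is 6 mm thick). From the pictures it was near 0.04 rad just before the last easing.
- **Forces:** the wrist readings I took while lowering were about 1 to 2 N. Just after the catch they were about 5–6 N, with 3 to 4 N per axis in other directions. These are samples at the end of each call, so a brief peak at the catch would not show.
- **Hand and bystanders:** wrist force was about zero with the hand clear. In the scene and top views the stopper, weighing bottle, dropper, timer and petri dish showed no visible movement. In the last top view the arm hid the stopper and partly hid the weighing bottle, but both showed in the scene view.
- **Less certain:** between the tip and the catch the lid fell faster than I expected, reaching 1.05 rad when I expected about 1.25. Lid angles came from depth images, good to about 0.02 rad at best. I did not measure lid speed directly.

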